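# Pull down the riser locker's flap with the hook pole

## Robot

A 6-joint arm with a two-finger parallel gripper is mounted at the origin on the work surface. World frame = base frame: x ahead of the robot, y to its left, z up, the work surface at z = 0. Lengths are in m, angles in degrees, forces in N, time in s.
With the tool pointing down it reaches from about 0.25 to 0.725 m from the base axis. Payload 9.7 kg.
Tool frame: the origin (TCP) lies at the very end of the fingers, on their centre line; the grasp point (between the pads) lies 19 mm behind it (bot.grip_point_offset is the z of the grasp point in the tool frame, in m); z points along the fingers, x is the direction in which the jaws open and shut, and the axes are right-handed (so a half turn about z gives the same grasp; the last joint's range is limited). The gripper opens to 85 mm and grips with 20 to 120 N. Pads are 22 mm wide; open, the fingers measure 114 mm over their backs; the gripper's body (76 mm by 85 mm) begins 54 mm behind the grasp point. The pads swing forward as they close: fully open they stand 13 mm farther back than shut.
Start: joints at [67.838, 4.979, 10.078, 95.1, 0, 90], TCP at [0.207, 0.509, 0.231] pointing down, gripper open.
Joint ranges: [-179.16, 179.16], [-48.56, 103.87], [-65.8, 70.77], [-126.05, 130.52], [-82.76, 87.17], [-180, 180]. Speed limits (degrees/s): [127.2, 127.2, 147.25, 180, 180, 180].

## Interface

Orientations are given as [roll, pitch, yaw] about the fixed x, y, z axes, in that order (R = Rz(yaw) Ry(pitch) Rx(roll)).
In Python, from workcell import get_obs, viewer, job_done, bot gives the robot as it stands.
- The arm moves only by the shell command python3 -m handwheel 'ROWS' [FORCE]. ROWS is JSON, a list of rows, each a list of 5 numbers: the closure, from 0 (fully open) to 1 (shut), then the shift along the world's x, y, z in m, then the turn about the world's z in degrees. A call has 1 to 5 rows; each row is the pose to reach, as a shift and turn from the pose measured when the call began; what a row does not reach only later rows make up. A row lasts 1/10 s, in which the tool goes at most 50 mm and 8.59 degrees, less where a joint would pass 70% of its speed; a pose out of reach is approached as far as the arm can. A call with a gripper value outside its range is refused whole. The fingers move at their own pace and stop on an object; FORCE is the grip in N (left out, the last holds). Time passes only in rows, so rows that repeat a pose let the fingers close. It gives the time, the measured TCP pose, the force and the opening at its end, in the units of the state.
- get_obs(): the state, without advancing time (a new reading comes with each control period).
- viewer.camera(name): name is "scene" or "top" or "wrist"; returns a dict with "color" (480x640x3 uint8, blue, green, red), "K" (3x3 intrinsics, pixels), "origin" and "orientation" of the camera in the world. Camera axes: x right, y down, z forward; pixel columns grow to the right and rows downward; lengths in m; the calibration is good to about 2 mm. A picture is of the moment at which its call begins. There is no depth.
- job_done(): hands the job in, once; it reports no verdict.
The state is a dict: "time": time; "q": joint angles; "qd": joint speeds; "joint_efforts": joint torques, N m; "ee_pos": TCP position; "tcp_rot": TCP orientation; "wrist_force": force on the tool from outside, world axes, zero at the start; "torque": the same for the moment, N m; "opening": finger opening in m.
Only numpy, scipy, OpenCV 4.12 (cv2) and the standard library are available. Lean on these libraries where they do the work, as an engineer would, in place of code of your own. Each camera call takes 0.05 s, during which the arm holds its last target.

## Task

Pick up the hook pole, feel its pin into the eye on the bench locker's shut flap and use it to swing the flap gently all the way down to its stop. Then unhook the pole and lay it flat on the bench again. Touch the locker with nothing but the pole, never press or pull hard on it, and leave the other things on the bench alone.

Things in the scene. Friction and masses are not known exactly. Their poses are not given: they have to be found in the camera images.
- pole_mid (a point): Grip point of the hook pole, on its centre line, 12 mm above what it lies on; the pole balances within 15 mm of it. Axes: x along the pole to the hook, y to the side its pin points to, z up as it lies. The black square handle, 24 x 24 mm, runs from 150 mm behind this point to 50 mm ahead; then a tube 17 mm thick.
- pole_collar (a point): On the centre line at the front of the pole's clamp collar (22 mm thick), 122 mm ahead of pole_mid; same axes. A steel rod 8 mm thick telescopes out of it to the hook. It is clamped tight (over 50 N) at a length that differs each time and is NOT measured: the root of the hook's pin lies 78 to 138 mm ahead of this point, and the pole's rounded nose 4 mm further.
- pole: The whole hook pole, 365 to 425 mm long, about 0.2 to 0.3 kg; origin on its underside below pole_mid, same axes. The hook is a straight pin 7 mm thick at the rod's end, pointing to +y: its tip reaches 35 mm from the pole's centre line. It leans back towards the handle by 4 mm from root to tip, so a pull draws the eye against the rod.
- flap_eye (a point): Centre of the steel eye on the flap: an upright ring of 5 mm wire with a clear hole 15 mm across, 106 mm above the hinge line, mid-way along it, 18 mm out from the flap's flat outer face (4.8 mm gap from ring to face, with a short stem). Axes turn with the flap; shut: x into the locker, y along the hinge and through the ring's hole, z up.
- flap_hinge (a point): Middle of the hinge line, at the flap's lower edge, 190 mm above the bench, 4 mm behind the shut flap's outer face. Fixed to the locker; x points into the locker, y along the hinge, z up. With the flap shut the eye is 106 mm above and 22 mm out from this line; fully down, 106 mm out and 22 mm below it.
- flap (a joint): Angle of the flap in rad: 0 shut (upright), growing as its upper edge swings out and down, 1.57 fully down and level, on its stop. Flap 372 mm wide, 128 mm high, 8 mm thick, 0.6 kg. Friction hinges (0.5 N m) hold it at any angle: about 5 N at the eye starts it, 1 to 2 N moves it near the end. Starts up to 0.05 rad ajar.
- locker: Grey sheet-steel bench riser, 400 mm wide, 200 mm deep, 335 mm high, fixed: the flap closes its upper compartment, a bench supply stands in the open bay below. Origin: centre of its underside; x points from front to back (into it), y along the front, z up.
- tin: Bystander, not to be disturbed: round steel tip-cleaner tin with brass wool, 76 mm across, 46 mm high; origin at the middle of its underside.
- iron_stand: Bystander, not to be disturbed: soldering-iron stand, black base 100 x 160 mm, iron rising to 175 mm; origin at the middle of its underside.
- reel: Bystander, not to be disturbed: solder reel lying flat, 62 mm across, 34 mm high; origin at the middle of its underside.
- pliers: Bystander, not to be disturbed: pliers lying flat, 135 mm long; origin at the middle of its underside.
- driver: Bystander, not to be disturbed: screwdriver lying flat, 170 mm long; origin at the middle of its underside.
- board_holder: Bystander, not to be disturbed: circuit board in a holder, 75 x 120 mm, 55 mm high; origin at the middle of its underside.
- meter: Bystander, not to be disturbed: small boxed panel meter, 35 x 85 x 65 mm high; origin at the middle of its underside.
- flux: Bystander, not to be disturbed: small flux bottle, 34 mm across, 75 mm high; origin at the middle of its underside.

How it is judged:
By the outcome, as a careful person would: the job done as asked, in the order asked, and still so for the second after the job is handed in, with the robot touching nothing.
It also fails if it takes over 72 s, if anything falls off the work surface, if the arm or the gripper's body presses on something with over 40 N, if the wrist force passes 120 N, or if a joint passes its speed limit or range.

## Working session

There is one attempt and no reset: what is moved stays moved. The work goes in short steps, Python scripts to look and compute and a shell command to move; the robot and the scene stay as the last step left them, time stands still between calls to the robot, and variables do not carry over. Pictures are saved under pics/ and viewed, and the job is handed in when it is done.

```bash
ls; mkdir -p pics; cat > h.py <<'E'
import numpy as np, cv2, json
from workcell import get_obs, viewer, job_done, bot
def snap(name,fn):
    c=viewer.camera(name); cv2.imwrite('pics/'+fn+'.png',c['color'])
    np.savez('pics/'+fn+'.npz',K=c['K'],o=np.array(c['origin']),R=np.array(c['orientation'],dtype=object) if False else np.array(c['orientation']))
    return c
E
python3 - <<'E'
from h import *
for n in('scene','top','wrist'):
    c=snap(n,n+'0'); print(n,c['K'],c['origin'],c['orientation'])
print(get_obs()); print(bot.grip_point_offset)
E
```

```text
pics
scene [[484.98962067   0.         319.02908167]
 [  0.         484.98962067 238.34165169]
 [  0.           0.           1.        ]] [ 1.19974737 -0.28026407  0.92036342] [-134.68169397    0.80485976   60.88706682]
top [[496.08141305   0.         318.87613031]
 [  0.         496.08141305 246.47855056]
 [  0.           0.           1.        ]] [0.46973561 0.09302579 1.38866994] [-1.75800103e+02 -5.06492570e-02 -8.97918633e+01]
wrist [[401.43102476   0.         324.26413278]
 [  0.         401.43102476 244.39764644]
 [  0.           0.           1.        ]] [0.13307139 0.53777436 0.37380879] [1.61979101e+02 1.22536283e-01 6.77987390e+01]
{'time': 0.15, 'q': array([ 6.78404387e+01,  5.00446191e+00,  1.00445059e+01,  9.50992746e+01,
       -3.12733681e-04,  9.00007860e+01]), 'qd': array([ 0.01015456, -0.006456  ,  0.0849037 , -0.03896709, -0.00286978,
       -0.06732016]), 'joint_efforts': array([ 6.89465901e-05, -5.20763147e+01,  4.65043759e+01,  1.39349743e-02,
       -4.53546295e-05,  1.89403181e-05]), 'ee_pos': array([0.20738861, 0.50921321, 0.23073679]), 'tcp_rot': array([1.79999686e+02, 5.92305791e-02, 6.78396527e+01]), 'wrist_force': array([0.25506344, 0.09798455, 0.41112488]), 'torque': array([-0.00604975, -0.02747915, -0.02435833]), 'opening': 0.08510341894612901}
-0.0187
```

View pics/scene0.png

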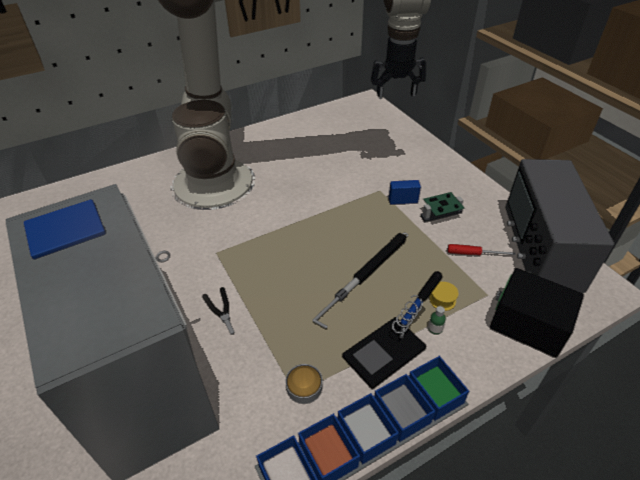

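View pics/top0.png

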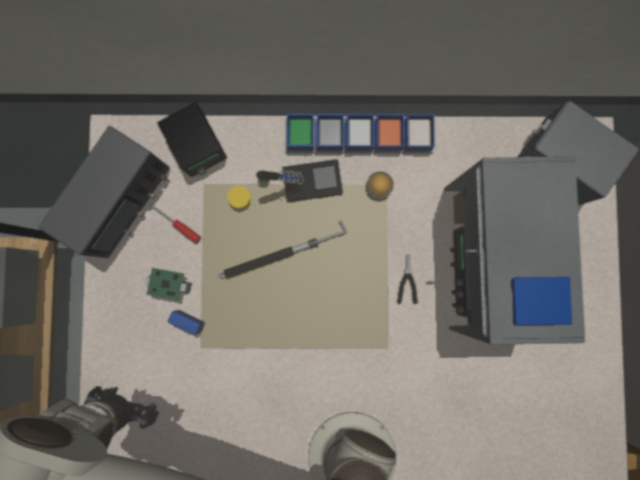

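View pics/wrist0.png

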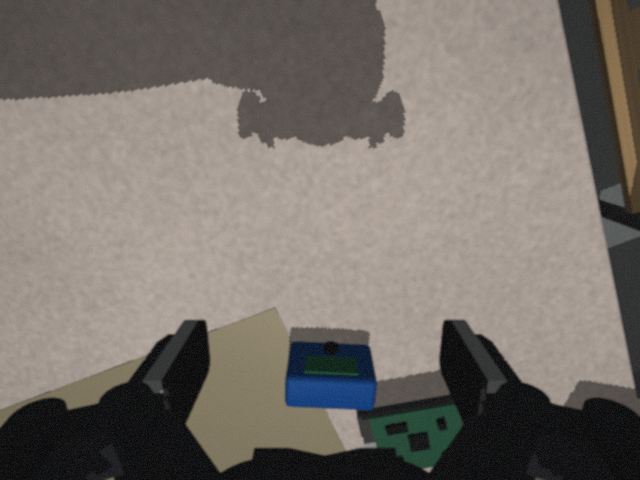

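The scene view shows the pole lying on the mat, from its handle end near (403,238) to the hook near (320,323). The ring is on the flap at (163,256), and the pliers lie below it. In the top view the ring is at (430,283), and the pole runs from (222,275) to (345,230) with its pin pointing up the image (+x). I'll enlarge these areas next.

```bash
python3 - <<'E'
import cv2
t=cv2.imread('pics/top0.png'); s=cv2.imread('pics/scene0.png')
def crop(im,x0,y0,w,h,f,n):
    cv2.imwrite('pics/%s.png'%n,cv2.resize(im[y0:y0+h,x0:x0+w],None,fx=f,fy=f,interpolation=cv2.INTER_CUBIC))
crop(t,215,210,140,75,5.7,'t_pole')
crop(s,300,225,120,110,5,'s_pole')
crop(s,120,190,110,110,5,'s_eye')
crop(t,390,140,130,220,2.7,'t_eye')
E
```

```text
(no output)
```

View pics/t_pole.png

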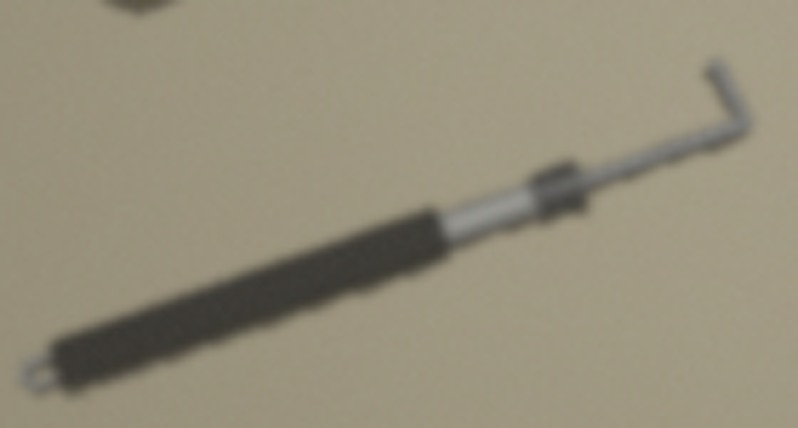

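View pics/s_pole.png

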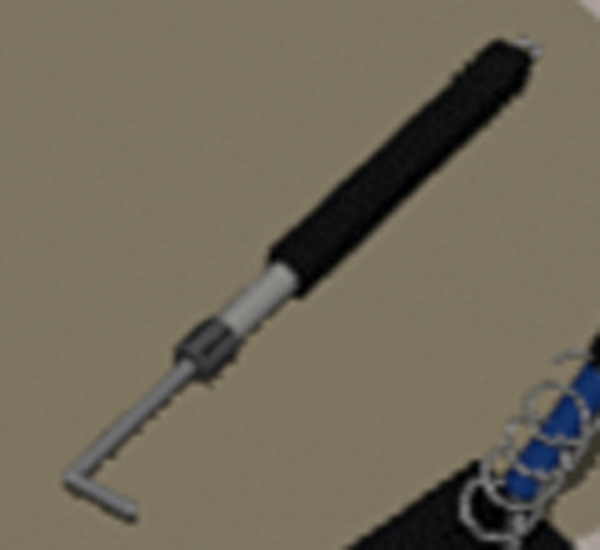

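View pics/s_eye.png

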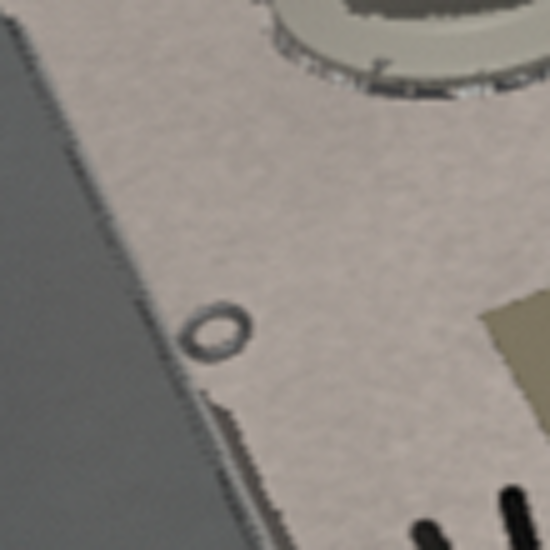

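View pics/t_eye.png

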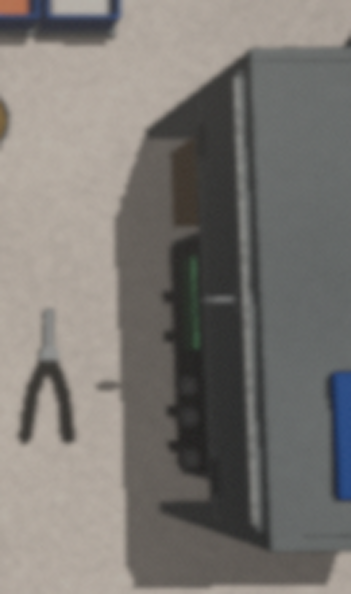

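```bash
cat >> h.py <<'E'
from scipy.spatial.transform import Rotation as Ro
from scipy.optimize import least_squares
def ray(n,u,v):
    d=np.load('pics/%s.npz'%n); r=Ro.from_euler('xyz',d['R'],degrees=True).as_matrix()@np.linalg.solve(d['K'],[u,v,1.]); return d['o'],r/np.linalg.norm(r)
def atz(n,u,v,z):
    o,r=ray(n,u,v); return o+r*(z-o[2])/r[2]
def tri(obs):
    A=np.zeros((3,3));b=np.zeros(3)
    for n,u,v in obs:
        o,r=ray(n,u,v);P=np.eye(3)-np.outer(r,r);A+=P;b+=P@o
    X=np.linalg.solve(A,b); return X,[np.linalg.norm((np.eye(3)-np.outer(ray(*q)[1],ray(*q)[1]))@(X-ray(*q)[0])) for q in obs]
def proj(n,X):
    d=np.load('pics/%s.npz'%n); p=d['K']@(Ro.from_euler('xyz',d['R'],degrees=True).as_matrix().T@(np.array(X)-d['o'])); return p[:2]/p[2]
def cr(x0,y0,f,c): return x0+(c[0]+.5)/f-.5, y0+(c[1]+.5)/f-.5
E
python3 - <<'E'
from h import *
np.set_printoptions(precision=4,suppress=True)
eye=tri([('scene0',*cr(120,190,5,(217,332))),('top0',*cr(390,140,2.7,(219.5,299)))]); print('eye',eye)
T=lambda c:cr(215,210,5.7,c); S=lambda c:cr(300,225,5,c)
# handle back / front centre, collar front, hook root, tip at z .012
for nm,a,b in [('back',(62,366),(520,62)),('hfront',(440,232),(284,276)),('collar',(583,188),(187,357)),('root',(743,125),(75,481)),('tip',(713,65),(133,514))]:
    P=atz('top0',*T(a),.012);Q=atz('scene0',*S(b),.012); print(nm,P,Q,tri([('top0',*T(a)),('scene0',*S(b))]))
# locker top front edge corners z=.335
for c in [(250,50),(270,548)]: print(atz('top0',*cr(390,140,2.7,c),.335))
for c in [(240,75),(256,528)]: print('flap top',atz('top0',*cr(390,140,2.7,c),.318))
E
```

```text
eye (array([ 0.5427, -0.2433,  0.2947]), [np.float64(0.0006321136044201434), np.float64(0.0006321136044200339)])
back [0.494  0.3507 0.012 ] [0.4989 0.3531 0.012 ] (array([0.4953, 0.3534, 0.0085]), [np.float64(0.002314266903712946), np.float64(0.002314266903713178)])
hfront [0.5599 0.1675 0.012 ] [0.5628 0.1646 0.012 ] (array([0.5599, 0.1672, 0.0076]), [np.float64(0.0005518000090805724), np.float64(0.0005518000090804803)])
collar [0.5817 0.0978 0.012 ] [0.5825 0.0977 0.012 ] (array([0.5819, 0.098 , 0.0111]), [np.float64(0.00016232615070624004), np.float64(0.00016232615070611335)])
root [0.6129 0.0196 0.012 ] [0.6189 0.0171 0.012 ] (array([0.6138, 0.0194, 0.0043]), [np.float64(0.0002135138049651404), np.float64(0.0002135138049652636)])
tip [0.6424 0.0343 0.012 ] [0.6476 0.0311 0.012 ] (array([0.6432, 0.0338, 0.0047]), [np.float64(0.0002519908501664685), np.float64(0.00025199085016640457)])
[ 0.7395 -0.2596  0.335 ]
[ 0.3459 -0.2671  0.335 ]
flap top [ 0.7232 -0.2568  0.318 ]
flap top [ 0.3595 -0.2622  0.318 ]
```

The ring centre is at about (0.543, -0.243, 0.295) and the hinge axis at about 1° to world x. The pole is at yaw -70.3°, with pole_mid at about (0.543, 0.212) and the hook root about 84 mm past the collar. I'll move above the pole.

```bash
python3 -m handwheel '[[0,0.035,-0.03,0,-8],[0,0.07,-0.06,0,-16],[0,0.105,-0.09,0,-24],[0,0.14,-0.12,0,-32],[0,0.175,-0.15,0,-40]]' 60
python3 -m handwheel '[[0,0.035,-0.03,-0.02,-4],[0,0.07,-0.06,-0.04,-8],[0,0.105,-0.09,-0.06,-8],[0,0.14,-0.12,-0.07,-8],[0,0.16,-0.147,-0.08,-8]]'
python3 -m handwheel '[[0,0,0,0,0]]'
python3 - <<'E'
from h import *
c=snap('wrist','w1');print(c['origin'],c['orientation'],get_obs()['ee_pos'],get_obs()['tcp_rot'])
E
```

```text
time: 0.65
ee_pos: [0.3834, 0.3578, 0.2306]
tcp_rot: [180.0, 0.1, 27.5]
wrist_force: [0.7, 1.2, 0.5]
opening: 0.0855
time: 1.15
ee_pos: [0.5451, 0.2087, 0.149]
tcp_rot: [180.0, 0.1, 19.5]
wrist_force: [-0.3, 0.1, 0.5]
opening: 0.0848
time: 1.25
ee_pos: [0.5464, 0.2053, 0.1467]
tcp_rot: [179.9, 0.3, 19.2]
wrist_force: [-1.1, 0.3, -0.3]
opening: 0.0853
[0.52025454 0.27933667 0.28978296] [161.85118741   0.39542626  19.18875798] [0.5456981  0.20651814 0.14728162] [179.96800489   0.28441424  19.26336154]
```

View pics/w1.png

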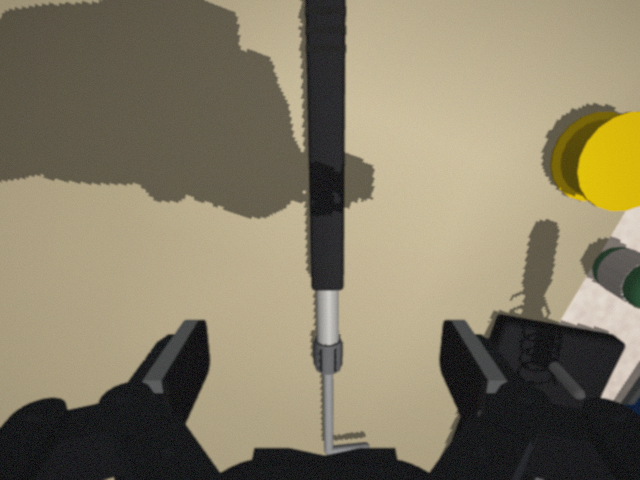

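The wrist view shows the pole running nearly straight down the image. The handle front is at (327.5,289), the collar front at (328.5,373), the hook root at (329.5,449) and the pin tip at (367,445).

```bash
python3 - <<'E'
from h import *
np.set_printoptions(precision=4,suppress=True)
a=atz('w1',325,10,.024);b=atz('w1',327.5,288,.024);c=atz('w1',328.5,373,.012);r=atz('w1',329.5,448,.012);t=atz('w1',367,445,.012)
for n,p in zip('abcrt',(a,b,c,r,t)): print(n,p)
d=r-a; print(np.degrees(np.arctan2(d[1],d[0])), np.linalg.norm(r[:2]-c[:2]),np.linalg.norm(b[:2]-c[:2]),np.linalg.norm(t-r))
d=(r-a)[:2];d/=np.linalg.norm(d)
print('mid',b[:2]-.05*d,c[:2]-.122*d)
E
```

```text
a [0.5001 0.3328 0.024 ]
b [0.5603 0.1659 0.024 ]
c [0.5878 0.0899 0.012 ]
r [0.6142 0.0175 0.012 ]
t [0.6438 0.0315 0.012 ]
-70.11758357077764 0.07702013043790712 0.08089707383746782 0.032800985722953084
mid [0.5433 0.2129] [0.5463 0.2046]
```

```bash
python3 -m handwheel '[[0,-0.002,0.006,-0.04,0.6],[0,-0.002,0.006,-0.08,0.6],[0,-0.002,0.006,-0.11,0.6],[0,-0.002,0.006,-0.13,0.6],[0,-0.002,0.006,-0.13,0.6]]' 60
python3 -m handwheel '[[0,0,0,-0.006,0],[0,0,0,-0.011,0],[0.3,0,0,-0.011,0],[0.5,0,0,-0.011,0],[0.6,0,0,-0.011,0]]' 60
```

```text
time: 1.8
ee_pos: [0.5413, 0.2128, 0.0145]
tcp_rot: [180.0, 0.6, 19.9]
wrist_force: [-0.6, -0.2, -0.7]
opening: 0.0858
time: 2.3
ee_pos: [0.5417, 0.2129, 0.0042]
tcp_rot: [180.0, 0.5, 19.9]
wrist_force: [-0.1, 0.0, 1.1]
opening: 0.044
```

```bash
python3 -m handwheel '[[0.8,0,0,0,0],[1,0,0,0,0],[1,0,0,0,0],[1,0,0,0,0],[1,0,0,0,0]]' 100
python3 -m handwheel '[[1,0,0,0,0],[1,0,0,0.01,0],[1,0,0,0.03,0],[1,0,0,0.05,0],[1,0,0,0.05,0]]'
python3 - <<'E'
from h import *
snap('wrist','w2');snap('scene','s2');print(get_obs())
E
```

```text
time: 2.8
ee_pos: [0.5424, 0.2131, 0.0053]
tcp_rot: [180.0, 0.4, 19.9]
wrist_force: [-0.3, -0.3, 6.1]
opening: 0.0219
time: 3.3
ee_pos: [0.5437, 0.2136, 0.0584]
tcp_rot: [180.0, 0.2, 19.9]
wrist_force: [0.2, 0.1, -1.2]
opening: 0.0219
{'time': 3.4, 'q': array([ 2.14567012e+01,  1.00525316e+01, -3.79658797e+00,  7.65321159e+01,
       -1.32729732e-02,  9.15335593e+01]), 'qd': array([ 0.03268207,  0.71099276, -1.42959618, -0.16666169,  0.03017033,
       -0.02418581]), 'joint_efforts': array([-9.74203285e-04, -6.04285312e+01,  4.91691613e+01,  1.90180144e-01,
       -9.47947061e-03, -4.45331750e-05]), 'ee_pos': array([0.54246229, 0.21313723, 0.0552277 ]), 'tcp_rot': array([179.97652883,   0.38074371,  19.923108  ]), 'wrist_force': array([ 0.30361439, -0.70566452, -2.36813196]), 'torque': array([-0.05175514,  0.00819498, -0.04081918]), 'opening': 0.02161508204294761}
```

View pics/w2.png

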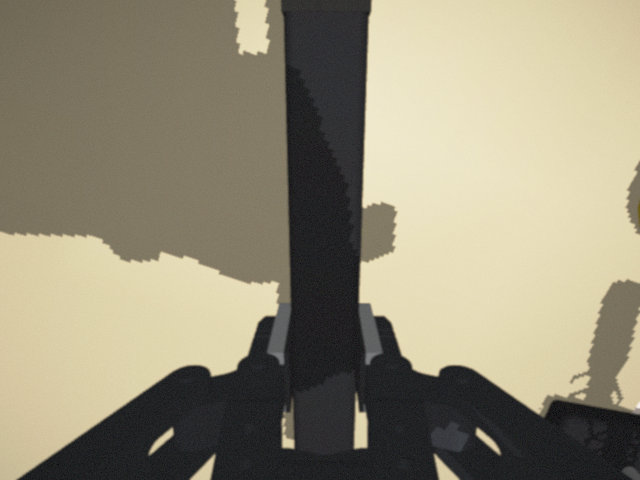

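View pics/s2.png

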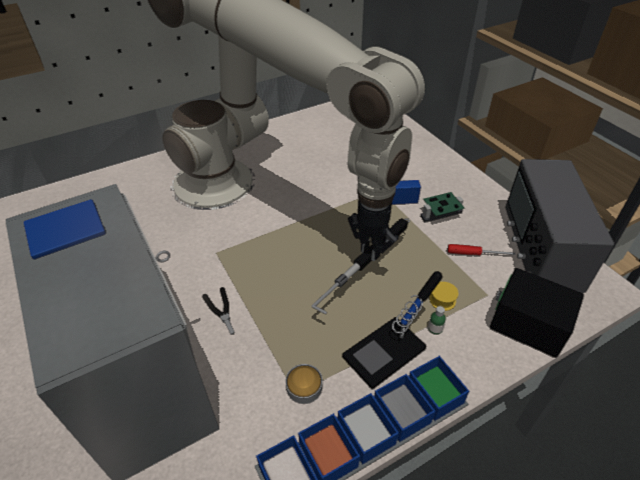

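The pole is gripped and level. I'll lift it, turn it to square with the flap, and approach to a standoff.

```bash
python3 -m handwheel '[[1,0,0,0.03,0],[1,0,0,0.06,0],[1,-0.01,0,0.1,-3],[1,-0.02,0,0.14,-7],[1,-0.03,0,0.17,-11]]'
python3 -m handwheel '[[1,-0.01,-0.02,0.03,-3],[1,-0.02,-0.05,0.05,-6],[1,-0.03,-0.08,0.06,-8],[1,-0.034,-0.12,0.064,-8],[1,-0.034,-0.15,0.064,-8]]'
python3 -m handwheel '[[1,0,0,0,0],[1,0,0,0,0]]'
python3 - <<'E'
from h import *
print(get_obs())
E
```

```text
time: 3.9
ee_pos: [0.512, 0.213, 0.2262]
tcp_rot: [180.0, 0.4, 8.8]
wrist_force: [0.2, 0.5, -2.1]
opening: 0.0222
time: 4.4
ee_pos: [0.4774, 0.0615, 0.29]
tcp_rot: [180.0, 0.4, 0.8]
wrist_force: [1.1, 0.1, -1.3]
opening: 0.0218
time: 4.6
ee_pos: [0.4773, 0.0609, 0.289]
tcp_rot: [180.0, 0.5, 0.7]
wrist_force: [0.2, 0.5, -2.2]
opening: 0.0217
{'time': 4.6, 'q': array([ 7.26556805e+00, -2.22756558e+00,  9.24021176e+00,  1.01965541e+02,
        1.57931421e-02,  9.66077618e+01]), 'qd': array([ 1.69171428,  0.50640099,  0.59688534, -0.03462525,  0.2506113 ,
        0.42402789]), 'joint_efforts': array([ -1.37932654, -44.59678888,  46.38526082,   0.18624541,
        -0.11642019,  -0.15594971]), 'ee_pos': array([0.47733378, 0.06093552, 0.28902424]), 'tcp_rot': array([179.95840826,   0.49627451,   0.65755756]), 'wrist_force': array([ 0.18882659,  0.48081654, -2.19931863]), 'torque': array([ 0.05821589, -0.02267247, -0.04723603]), 'opening': 0.02169005485990262}
```

Next, 70 mm further in −y. That still leaves about 30 mm to go, so I'll look before closing it.

```bash
python3 -m handwheel '[[1,0,-0.02,0,0],[1,0,-0.045,0,0],[1,0,-0.07,0,0],[1,0,-0.07,0,0],[1,0,-0.07,0,0]]'
python3 - <<'E'
from h import *
s=snap('scene','s3')['color'];t=snap('top','t3')['color']
print(get_obs()['ee_pos'],get_obs()['tcp_rot'])
def crop(im,x0,y0,w,h,f,n):
    cv2.imwrite('pics/%s.png'%n,cv2.resize(im[y0:y0+h,x0:x0+w],None,fx=f,fy=f,interpolation=cv2.INTER_CUBIC))
crop(s,140,200,160,120,5,'s3c'); crop(t,360,210,160,90,5,'t3c')
E
```

```text
time: 5.1
ee_pos: [0.4775, -0.0085, 0.2883]
tcp_rot: [180.0, 0.6, 0.7]
wrist_force: [0.1, 0.4, -2.1]
opening: 0.0216
[ 0.47741675 -0.00803511  0.28852591] [179.97992042   0.54141286   0.71782496]
```

View pics/s3c.png

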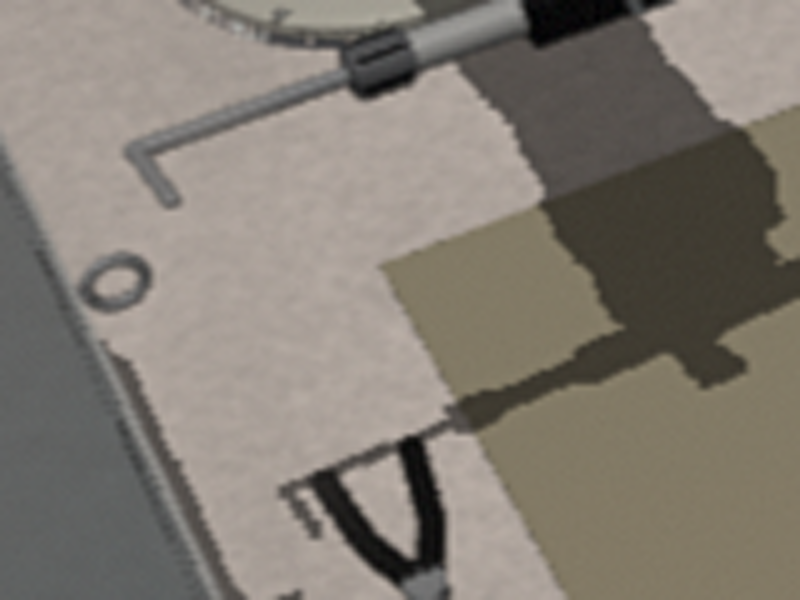

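View pics/t3c.png

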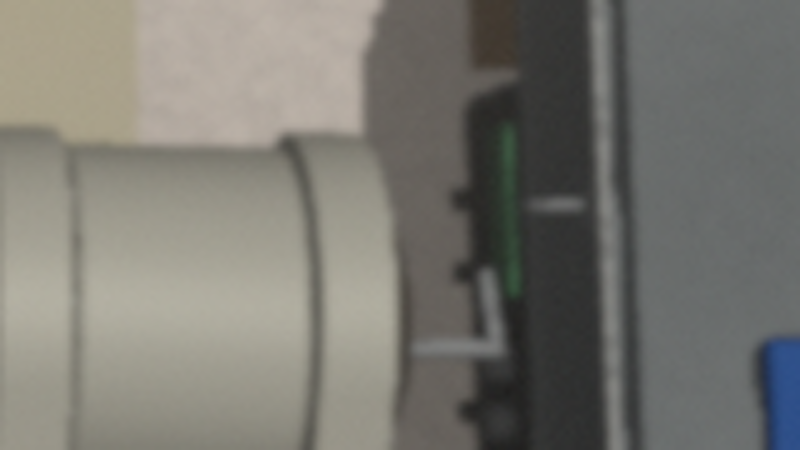

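Both views show the pin short of the ring. In the scene crop the ring is at (116,282), the pin tip at (172,201) and the root at (140,153). In the top crop they are at (556,205), (486,270) and (497,347).

```bash
python3 - <<'E'
from h import *
np.set_printoptions(precision=4,suppress=True)
S=lambda c:('s3',*cr(140,200,5,c)); T=lambda c:('t3',*cr(360,210,5,c))
P={}
for n,s,t in [('eye',(116,282),(556,205)),('tip',(172,201),(486,270)),('root',(140,153),(497,347))]:
    P[n],e=tri([S(s),T(t)]); print(n,P[n],e)
print(P['eye']-P['tip'],P['eye']-P['root'])
E
```

```text
eye [ 0.5423 -0.2433  0.2943] [np.float64(0.0003338240740099803), np.float64(0.00033382407400989157)]
tip [ 0.5131 -0.2127  0.2946] [np.float64(0.0006465526181342797), np.float64(0.0006465526181343379)]
root [ 0.4796 -0.2163  0.2931] [np.float64(0.000465226420789271), np.float64(0.0004652264207893366)]
[ 0.0292 -0.0306 -0.0003] [ 0.0627 -0.027   0.0012]
```

```bash
python3 -m handwheel '[[1,0,-0.015,0,0],[1,0,-0.03,0,0],[1,0,-0.03,0,0],[1,0.01,-0.03,0,0],[1,0.015,-0.03,0,0]]'
python3 -m handwheel '[[1,0,0,0,0],[1,0,0,0,0]]'
python3 - <<'E'
from h import *
s=snap('scene','s4')['color'];t=snap('top','t4')['color']
print(get_obs()['ee_pos'],get_obs()['tcp_rot'],get_obs()['wrist_force'])
def crop(im,x0,y0,w,h,f,n):
    cv2.imwrite('pics/%s.png'%n,cv2.resize(im[y0:y0+h,x0:x0+w],None,fx=f,fy=f,interpolation=cv2.INTER_CUBIC))
crop(s,140,220,80,60,10,'s4c'); crop(t,430,220,80,60,10,'t4c')
E
```

```text
time: 5.7
ee_pos: [0.4934, -0.0372, 0.2884]
tcp_rot: [180.0, 0.5, 0.8]
wrist_force: [0.5, -0.4, -2.7]
opening: 0.0217
time: 5.9
ee_pos: [0.4937, -0.0366, 0.2881]
tcp_rot: [-180.0, 0.6, 0.8]
wrist_force: [-0.3, 0.3, -2.4]
opening: 0.0216
[ 0.49337012 -0.03691366  0.28828163] [179.99330047   0.54617985   0.79116517] [-0.01640586 -1.17741035 -2.2559054 ]
```

View pics/s4c.png

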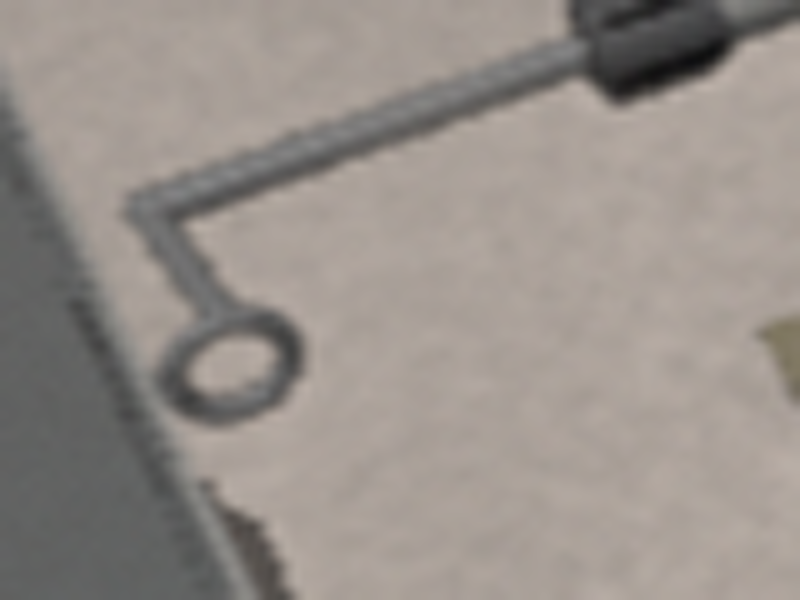

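View pics/t4c.png

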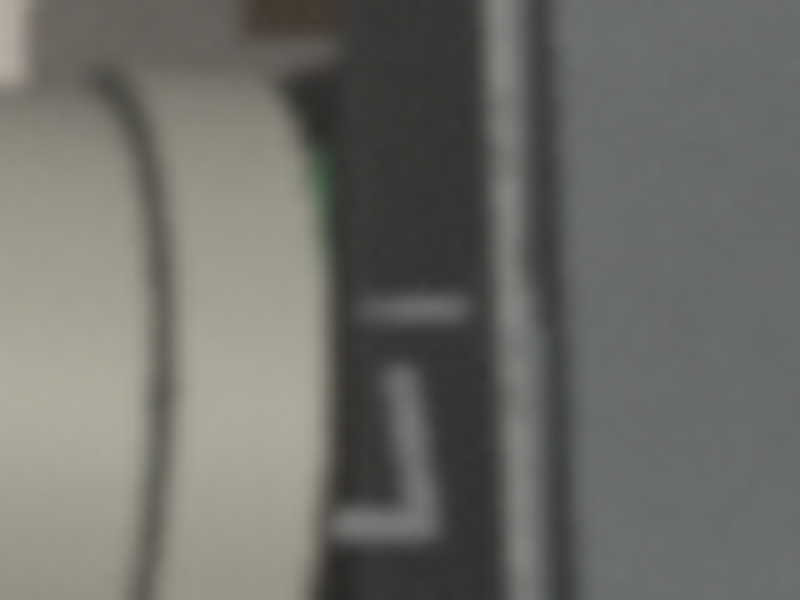

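In the top view the pin tip is about 3 mm too far out from the flap, and its height looks right. I'll correct y and feel forward slowly.

```bash
python3 -m handwheel '[[1,0,-0.003,0,0],[1,0,-0.003,0,0],[1,0.003,-0.003,0,0],[1,0.006,-0.003,0,0],[1,0.009,-0.003,0,0]]'
python3 -m handwheel '[[1,0.002,0,0,0],[1,0.004,0,0,0],[1,0.006,0,0,0]]'
python3 -m handwheel '[[1,0,0,0,0],[1,0,0,0,0]]'
python3 - <<'E'
from h import *
s=snap('scene','s5')['color'];t=snap('top','t5')['color']
print(get_obs()['ee_pos'],get_obs()['wrist_force'],get_obs()['torque'])
def crop(im,x0,y0,w,h,f,n):
    return cv2.resize(im[y0:y0+h,x0:x0+w],None,fx=f,fy=f,interpolation=cv2.INTER_CUBIC)
cv2.imwrite('pics/c5.png',np.vstack([crop(s,140,235,80,30,10,''), crop(t,430,230,80,30,10,'')]))
E
```

```text
time: 6.5
ee_pos: [0.5027, -0.0399, 0.2883]
tcp_rot: [180.0, 0.5, 0.8]
wrist_force: [1.0, -0.1, -1.5]
opening: 0.0222
time: 6.8
ee_pos: [0.5089, -0.0399, 0.2882]
tcp_rot: [180.0, 0.5, 0.8]
wrist_force: [0.8, -0.2, -1.5]
opening: 0.0218
time: 7.0
ee_pos: [0.5089, -0.0399, 0.2882]
tcp_rot: [180.0, 0.6, 0.8]
wrist_force: [0.5, -0.5, -2.3]
opening: 0.0216
[ 0.50882032 -0.03992053  0.28825858] [-0.06294259 -0.66979354 -2.19628796] [-0.01064318 -0.030709   -0.02756239]
```

View pics/c5.png

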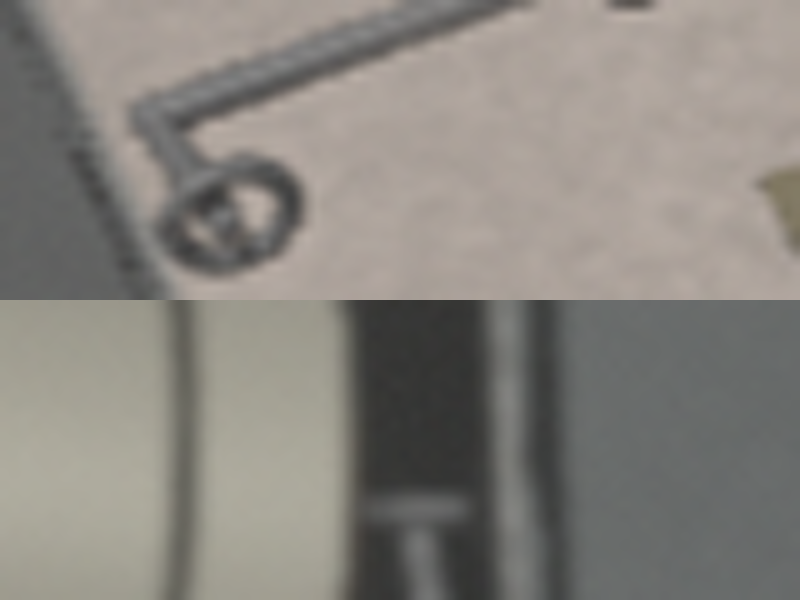

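The pin end shows inside the ring's hole in the scene view, with no contact force. I'll keep feeling in.

```bash
python3 -m handwheel '[[1,0.002,0,0,0],[1,0.004,0,0,0],[1,0.006,0.001,0,0],[1,0.006,0.001,0,0]]'
python3 -m handwheel '[[1,0.002,0,0,0],[1,0.004,0.0005,0,0],[1,0.007,0.001,0,0],[1,0.007,0.001,0,0]]'
python3 - <<'E'
from h import *
s=snap('scene','s6')['color'];t=snap('top','t6')['color']
print(get_obs()['ee_pos'],get_obs()['wrist_force'],get_obs()['torque'])
def crop(im,x0,y0,w,h,f,n):
    return cv2.resize(im[y0:y0+h,x0:x0+w],None,fx=f,fy=f,interpolation=cv2.INTER_CUBIC)
cv2.imwrite('pics/c6.png',np.vstack([crop(s,140,235,80,30,10,''), crop(t,430,230,80,30,10,'')]))
E
```

```text
time: 7.5
ee_pos: [0.5151, -0.0388, 0.2881]
tcp_rot: [180.0, 0.6, 0.8]
wrist_force: [-0.2, 0.2, -2.5]
opening: 0.0221
time: 7.9
ee_pos: [0.5224, -0.0378, 0.2879]
tcp_rot: [-180.0, 0.6, 0.8]
wrist_force: [-0.2, -1.1, -2.1]
opening: 0.0219
[ 0.52212783 -0.03777981  0.2880211 ] [ 0.37265514  0.04498711 -1.98131484] [-0.03435314 -0.01325762  0.02110805]
```

View pics/c6.png

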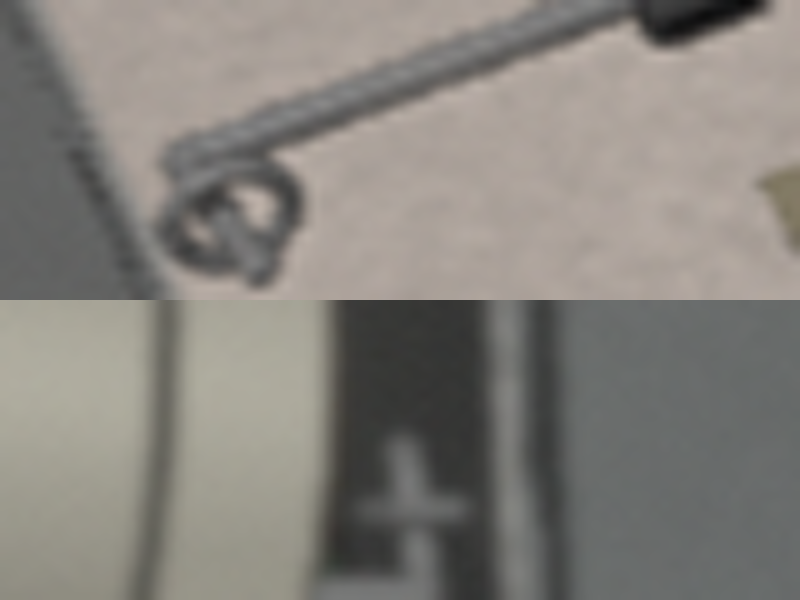

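The pin is threaded: the top view shows it protruding about 16 mm beyond the ring, with negligible force. I'll work out the pull arc.

```bash
cat > arc.py <<'E'
from h import *
th0=0.03
f=lambda t:np.array([.106*np.sin(t)+.022*np.cos(t),.106*np.cos(t)-.022*np.sin(t)])
tg=lambda t:np.array([.106*np.cos(t)-.022*np.sin(t),-.106*np.sin(t)-.022*np.cos(t)])/.10826
E
python3 - <<'E'
from arc import *
for t in np.r_[.03,.1:1.65:.1]:
    p=f(t)-f(th0)+.004*tg(t)+[-.0378,.288]
    print('%.2f  TCP x %.4f y %.4f z %.4f'%(t,.525-.017*(p[0]+.0378),*p))
E
```

```text
0.03  TCP x 0.5249 y -0.0339 z 0.2871
0.10  TCP x 0.5248 y -0.0267 z 0.2848
0.20  TCP x 0.5246 y -0.0167 z 0.2806
0.30  TCP x 0.5245 y -0.0071 z 0.2755
0.40  TCP x 0.5243 y 0.0019 z 0.2695
0.50  TCP x 0.5242 y 0.0102 z 0.2626
0.60  TCP x 0.5241 y 0.0178 z 0.2549
0.70  TCP x 0.5239 y 0.0246 z 0.2465
0.80  TCP x 0.5238 y 0.0305 z 0.2374
0.90  TCP x 0.5238 y 0.0355 z 0.2278
1.00  TCP x 0.5237 y 0.0395 z 0.2177
1.10  TCP x 0.5236 y 0.0425 z 0.2073
1.20  TCP x 0.5236 y 0.0445 z 0.1967
1.30  TCP x 0.5236 y 0.0453 z 0.1859
1.40  TCP x 0.5236 y 0.0451 z 0.1750
1.50  TCP x 0.5236 y 0.0438 z 0.1643
1.60  TCP x 0.5237 y 0.0414 z 0.1537
```

```bash
python3 -m handwheel '[[1,0.003,0,0,0],[1,0.003,0.002,0,0],[1,0.003,0.004,-0.001,0],[1,0.003,0.004,-0.001,0]]' 120
```

```text
time: 8.4
ee_pos: [0.5251, -0.0335, 0.2869]
tcp_rot: [-180.0, 0.6, 0.8]
wrist_force: [0.2, -0.1, -2.3]
opening: 0.0213
```

```bash
python3 -m handwheel '[[1,0,0.0015,-0.0005,0],[1,0,0.003,-0.001,0],[1,0,0.0045,-0.0015,0],[1,0,0.006,-0.002,0],[1,0,0.007,-0.0022,0]]'
python3 -m handwheel '[[1,0,0.002,-0.0008,0],[1,0,0.004,-0.0016,0],[1,0,0.006,-0.0025,0],[1,0,0.008,-0.0033,0],[1,0,0.01,-0.0042,0]]'
python3 - <<'E'
from h import *
s=snap('scene','s7')['color']
print(get_obs()['ee_pos'],get_obs()['wrist_force'],get_obs()['torque'])
cv2.imwrite('pics/c7.png',cv2.resize(s[215:275,130:230],None,fx=8,fy=8,interpolation=cv2.INTER_CUBIC))
E
```

```text
time: 8.9
ee_pos: [0.525, -0.0267, 0.2846]
tcp_rot: [180.0, 0.6, 0.8]
wrist_force: [-0.0, -5.0, -2.2]
opening: 0.0216
time: 9.4
ee_pos: [0.525, -0.0166, 0.2804]
tcp_rot: [180.0, 0.6, 0.8]
wrist_force: [0.0, -4.3, -1.7]
opening: 0.0213
[ 0.52495604 -0.01628552  0.28018681] [-0.11798077 -3.12020902 -1.65833875] [-0.78477814  0.03270758 -0.103958  ]
```

View pics/c7.png

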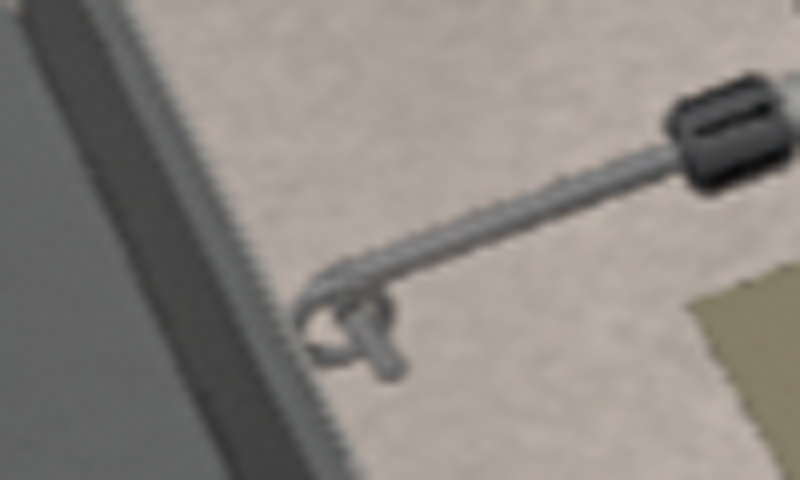

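The flap is opening at about 5 N. I'll continue along the arc.

```bash
python3 -m handwheel '[[1,0,0.002,-0.001,0],[1,0,0.004,-0.002,0],[1,0,0.006,-0.003,0],[1,0,0.008,-0.004,0],[1,0,0.0095,-0.005,0]]'
python3 -m handwheel '[[1,0,0.002,-0.0012,0],[1,0,0.004,-0.0025,0],[1,0,0.0055,-0.0037,0],[1,0,0.0075,-0.005,0],[1,0,0.009,-0.006,0]]'
python3 -m handwheel '[[1,0,0.0015,-0.0013,0],[1,0,0.003,-0.0027,0],[1,0,0.005,-0.004,0],[1,0,0.0065,-0.0055,0],[1,0,0.008,-0.007,0]]'
python3 - <<'E'
from h import *
s=snap('scene','s8')['color']
print(get_obs()['ee_pos'],get_obs()['wrist_force'],get_obs()['torque'])
cv2.imwrite('pics/c8.png',cv2.resize(s[205:280,130:230],None,fx=8,fy=8,interpolation=cv2.INTER_CUBIC))
E
```

```text
time: 9.95
ee_pos: [0.525, -0.0066, 0.2752]
tcp_rot: [180.0, 0.6, 0.8]
wrist_force: [-1.0, -4.8, -1.6]
opening: 0.0215
time: 10.45
ee_pos: [0.525, 0.0026, 0.269]
tcp_rot: [180.0, 0.6, 0.8]
wrist_force: [0.2, -4.2, -1.6]
opening: 0.0214
time: 10.95
ee_pos: [0.5249, 0.0108, 0.2619]
tcp_rot: [180.0, 0.6, 0.8]
wrist_force: [0.2, -4.2, -0.5]
opening: 0.0212
[0.52489038 0.01099779 0.26169872] [ 0.16215075 -2.46174535 -0.51736027] [-0.81579446 -0.00277977 -0.1213076 ]
```

View pics/c8.png

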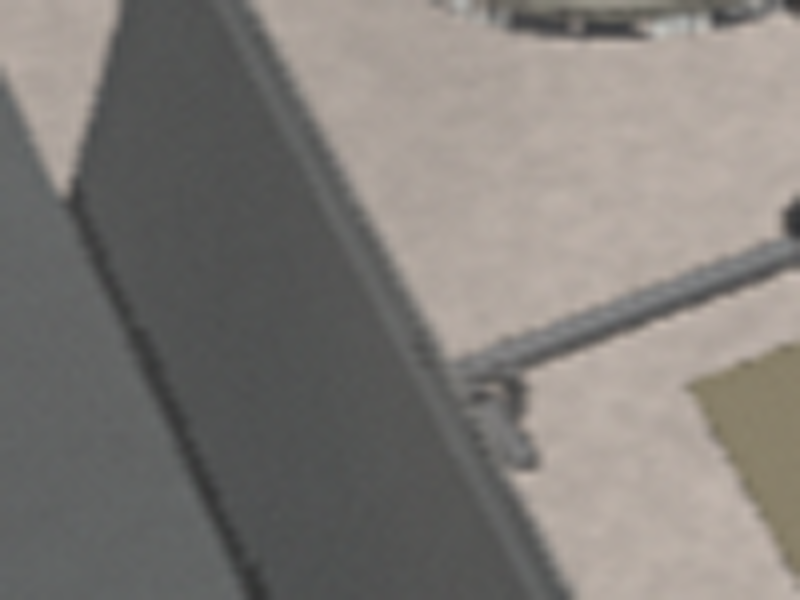

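```bash
python3 -m handwheel '[[1,0,0.0015,-0.0014,0],[1,0,0.003,-0.0028,0],[1,0,0.0045,-0.0042,0],[1,0,0.006,-0.0056,0],[1,0,0.007,-0.007,0]]'
python3 -m handwheel '[[1,0,0.0014,-0.0017,0],[1,0,0.0028,-0.0034,0],[1,0,0.0042,-0.005,0],[1,0,0.0055,-0.0067,0],[1,0,0.0067,-0.0085,0]]'
python3 -m handwheel '[[1,0,0.0012,-0.0018,0],[1,0,0.0025,-0.0036,0],[1,0,0.0037,-0.0054,0],[1,0,0.0048,-0.0072,0],[1,0,0.0058,-0.009,0]]'
python3 -m handwheel '[[1,0,0.001,-0.0019,0],[1,0,0.002,-0.0038,0],[1,0,0.003,-0.0057,0],[1,0,0.004,-0.0076,0],[1,0,0.0048,-0.0096,0]]'
python3 - <<'E'
from h import *
s=snap('scene','s9')['color']
print(get_obs()['ee_pos'],get_obs()['wrist_force'],get_obs()['torque'])
cv2.imwrite('pics/c9.png',cv2.resize(s[170:320,130:330],None,fx=4,fy=4,interpolation=cv2.INTER_CUBIC))
E
```

```text
time: 11.5
ee_pos: [0.5249, 0.0182, 0.2546]
tcp_rot: [-180.0, 0.6, 0.8]
wrist_force: [-0.1, -2.2, -0.6]
opening: 0.0212
time: 12.0
ee_pos: [0.5249, 0.025, 0.246]
tcp_rot: [-180.0, 0.6, 0.8]
wrist_force: [-0.6, -2.9, -0.9]
opening: 0.0213
time: 12.5
ee_pos: [0.5249, 0.031, 0.2368]
tcp_rot: [-180.0, 0.6, 0.8]
wrist_force: [-0.4, -2.2, -0.8]
opening: 0.0212
time: 13.0
ee_pos: [0.5249, 0.0359, 0.2271]
tcp_rot: [-180.0, 0.6, 0.8]
wrist_force: [-0.4, -1.3, -0.8]
opening: 0.0212
[0.52485593 0.03603236 0.22677048] [-0.08591718 -0.65478307 -0.65511704] [-0.49414132 -0.00725951 -0.02129238]
```

View pics/c9.png

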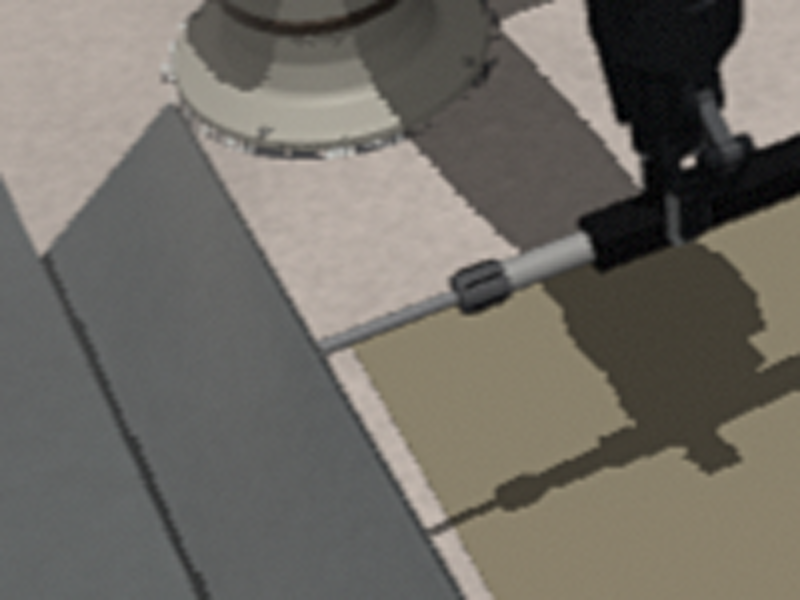

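```bash
python3 -m handwheel '[[1,0,0.0008,-0.0019,0],[1,0,0.0015,-0.0038,0],[1,0,0.0023,-0.0057,0],[1,0,0.003,-0.0076,0],[1,0,0.0036,-0.0096,0]]'
python3 -m handwheel '[[1,0,0.0006,-0.002,0],[1,0,0.0012,-0.004,0],[1,0,0.0018,-0.006,0],[1,0,0.0024,-0.008,0],[1,0,0.003,-0.0103,0]]'
python3 -m handwheel '[[1,0,0.0004,-0.002,0],[1,0,0.0008,-0.004,0],[1,0,0.0012,-0.006,0],[1,0,0.0016,-0.008,0],[1,0,0.002,-0.0105,0]]'
python3 -m handwheel '[[1,0,0.0002,-0.002,0],[1,0,0.0004,-0.004,0],[1,0,0.0006,-0.006,0],[1,0,0.0007,-0.008,0],[1,0,0.0008,-0.0107,0]]'
python3 - <<'E'
from h import *
s=snap('scene','s10')['color']
print(get_obs()['ee_pos'],get_obs()['wrist_force'],get_obs()['torque'])
cv2.imwrite('pics/c10.png',cv2.resize(s[170:320,130:330],None,fx=4,fy=4,interpolation=cv2.INTER_CUBIC))
E
```

```text
time: 13.55
ee_pos: [0.5248, 0.0397, 0.217]
tcp_rot: [-180.0, 0.6, 0.8]
wrist_force: [-2.2, -1.7, -1.0]
opening: 0.0214
time: 14.05
ee_pos: [0.5249, 0.0428, 0.2066]
tcp_rot: [-180.0, 0.6, 0.8]
wrist_force: [-0.3, -2.1, 0.0]
opening: 0.0211
time: 14.55
ee_pos: [0.5249, 0.0448, 0.1959]
tcp_rot: [-180.0, 0.6, 0.8]
wrist_force: [0.1, -0.7, -0.7]
opening: 0.0209
time: 15.05
ee_pos: [0.525, 0.0456, 0.1851]
tcp_rot: [-180.0, 0.6, 0.8]
wrist_force: [0.7, -0.3, -0.6]
opening: 0.0214
[0.52483197 0.0456434  0.18459465] [ 1.1819823  -0.25184615 -2.47538822] [-0.36293143 -0.10356624  0.01129511]
```

View pics/c10.png

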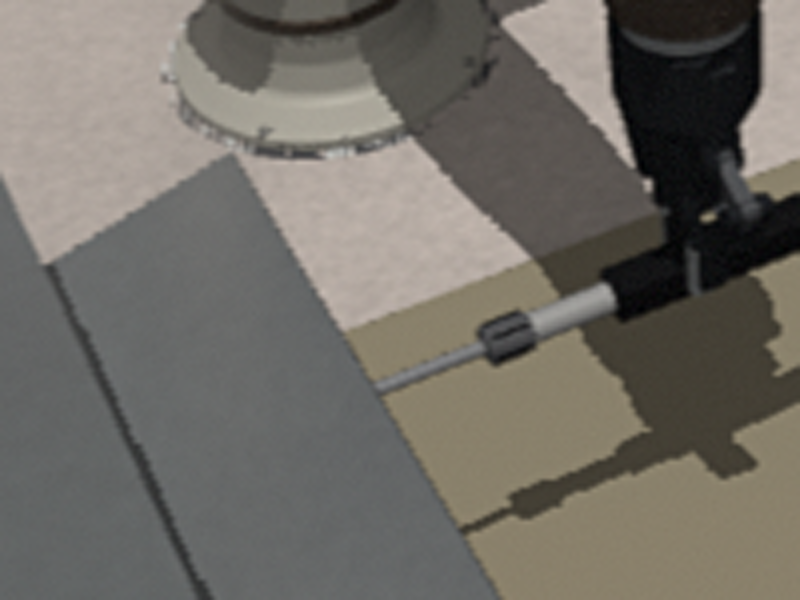

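```bash
python3 -m handwheel '[[1,0,0,-0.002,0],[1,0,-0.0001,-0.004,0],[1,0,-0.0002,-0.006,0],[1,0,-0.0003,-0.008,0],[1,0,-0.0004,-0.0095,0]]'
python3 -m handwheel '[[1,0,-0.0002,-0.002,0],[1,0,-0.0004,-0.004,0],[1,0,-0.0007,-0.006,0],[1,0,-0.001,-0.008,0],[1,0,-0.001,-0.008,0]]'
python3 - <<'E'
from h import *
print(get_obs()['ee_pos'],get_obs()['wrist_force'],get_obs()['torque'])
E
python3 -m handwheel '[[1,0,-0.0002,-0.001,0],[1,0,-0.0004,-0.002,0],[1,0,-0.0005,-0.003,0]]'
python3 - <<'E'
from h import *
s=snap('scene','s11')['color']
print(get_obs()['ee_pos'],get_obs()['wrist_force'],get_obs()['torque'])
cv2.imwrite('pics/c11.png',cv2.resize(s[170:320,130:330],None,fx=4,fy=4,interpolation=cv2.INTER_CUBIC))
E
```

```text
time: 15.6
ee_pos: [0.5248, 0.0452, 0.1749]
tcp_rot: [-180.0, 0.6, 0.9]
wrist_force: [-0.7, -0.4, -1.2]
opening: 0.0213
time: 16.1
ee_pos: [0.5247, 0.0442, 0.1665]
tcp_rot: [-180.0, 0.7, 0.9]
wrist_force: [0.7, -0.9, -1.6]
opening: 0.0215
[0.52468427 0.04422313 0.16651315] [ 0.73399625 -0.91588213 -1.59516938] [-0.24591036 -0.09350598  0.01949259]
time: 16.4
ee_pos: [0.5247, 0.0437, 0.1635]
tcp_rot: [-180.0, 0.7, 0.9]
wrist_force: [0.2, -0.2, -0.3]
opening: 0.021
[0.52464225 0.04370417 0.16326948] [ 0.64893575 -0.82874495 -1.3700126 ] [-0.3149088  -0.0510712  -0.00504559]
```

View pics/c11.png

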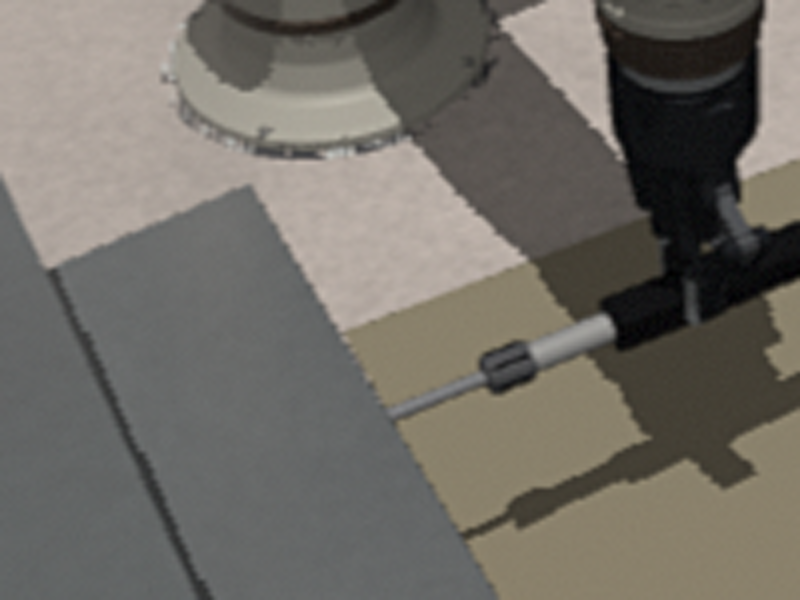

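```bash
O(){ python3 -c "
from h import *
o=get_obs();print(np.round(o['ee_pos'],4),np.round(o['wrist_force'],2),np.round(o['torque'],3))"; }
python3 -m handwheel '[[1,0,-0.0002,-0.001,0],[1,0,-0.0004,-0.002,0],[1,0,-0.0005,-0.003,0]]' >/dev/null; O
python3 -m handwheel '[[1,0,-0.0002,-0.001,0],[1,0,-0.0004,-0.002,0]]'>/dev/null; O
python3 -m handwheel '[[1,0,-0.0002,-0.001,0],[1,0,-0.0002,-0.001,0]]'>/dev/null; O
```

```text
[0.5247 0.0432 0.1602] [ 0.04 -0.3  -0.29] [-0.315 -0.063  0.055]
[0.5247 0.0427 0.1581] [-0.28 -0.57 -0.65] [-0.355 -0.052  0.009]
[0.5246 0.0425 0.1569] [ 0.42 -1.13 -1.49] [-0.289 -0.082  0.039]
```

```bash
O(){ python3 -c "
from h import *
o=get_obs();print(np.round(o['ee_pos'],4),np.round(o['wrist_force'],2),np.round(o['torque'],3))"; }
python3 -m handwheel '[[1,0,-0.0002,-0.001,0],[1,0,-0.0002,-0.001,0]]'>/dev/null; O
python3 -m handwheel '[[1,0,-0.0002,-0.001,0],[1,0,-0.0002,-0.001,0]]'>/dev/null; O
```

```text
[0.5246 0.0423 0.1558] [ 0.03 -0.38 -0.91] [-0.33  -0.067  0.079]
[0.5246 0.0422 0.1548] [-0.68  2.06 -0.03] [-0.271 -0.024 -0.022]
```

```bash
O(){ python3 -c "
from h import *
o=get_obs();print(np.round(o['ee_pos'],4),np.round(o['wrist_force'],2),np.round(o['torque'],3))"; }
python3 -m handwheel '[[1,0,0,0,0]]'>/dev/null; O
python3 -m handwheel '[[1,0,0,-0.001,0],[1,0,0,-0.001,0]]'>/dev/null; O
python3 - <<'E'
from h import *
s=snap('scene','s12')['color'];t=snap('top','t12')['color']
cv2.imwrite('pics/c12.png',np.hstack([cv2.resize(s[170:320,130:230],None,fx=4,fy=4,interpolation=cv2.INTER_CUBIC),cv2.resize(t[180:330,400:500],None,fx=4,fy=4,interpolation=cv2.INTER_CUBIC)]))
E
```

```text
[0.5246 0.0423 0.1549] [-0.2   0.3   1.45] [-0.322 -0.064 -0.03 ]
[0.5246 0.0422 0.1539] [0.22 1.75 0.9 ] [-0.421 -0.025 -0.056]
```

View pics/c12.png

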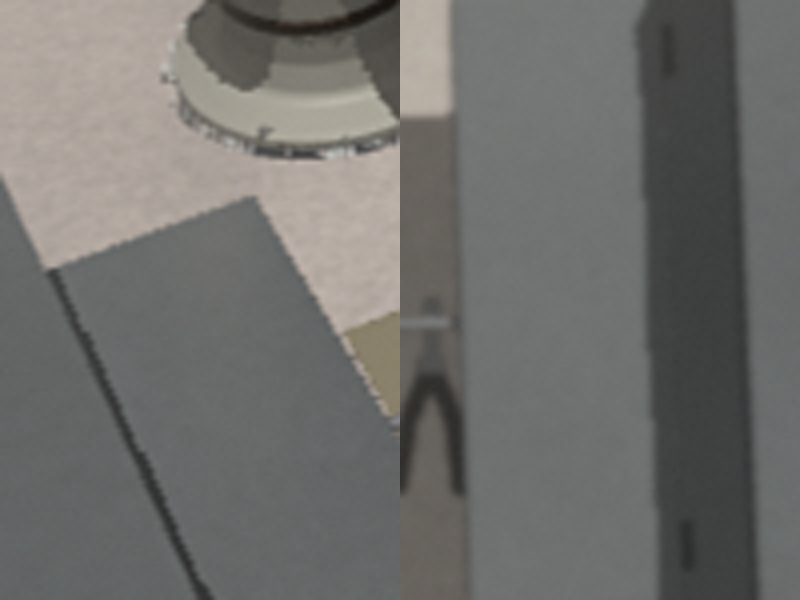

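```bash
O(){ python3 -c "
from h import *
o=get_obs();print(np.round(o['ee_pos'],4),np.round(o['wrist_force'],2),np.round(o['torque'],3))"; }
python3 -m handwheel '[[1,0,0,-0.001,0],[1,0,0,-0.001,0]]'>/dev/null; O
python3 - <<'E'
from h import *
c=cr(130,170,4,(257,197))
print(tri([('s12',*c),('s12',*c)]) if 0 else '')
for th in (1.4,1.45,1.5,1.54,1.57):
    # inner-face upper edge corner: 128 along, -4 normal
    out=.128*np.sin(th)-.004*np.cos(th); up=.128*np.cos(th)+.004*np.sin(th)
    # locker corner x
    print(th, proj('s12',[.541-.186-.0017, -.2705+out,.190+up]), 'far',proj('s12',[.541-.186,-.2665+out,.190+up]),c)
E
```

```text
[0.5247 0.0423 0.153 ] [-0.28  0.12  1.76] [-0.549  0.034 -0.005]

1.4 [190.52481311 210.1092026 ] far [192.51546136 209.95044086] (193.875, 218.875)
1.45 [191.58356888 212.07720871] far [193.56503542 211.91863558] (193.875, 218.875)
1.5 [192.50064008 214.09135002] far [194.47317658 213.93294101] (193.875, 218.875)
1.54 [193.13212347 215.73240577] far [195.0977082  215.57411041] (193.875, 218.875)
1.57 [193.54614315 216.97882411] far [195.50663145 216.82060369] (193.875, 218.875)
```

```bash
O(){ python3 -c "
from h import *
o=get_obs();print(np.round(o['ee_pos'],4),np.round(o['wrist_force'],2),np.round(o['torque'],3))"; }
python3 -m handwheel '[[1,0,0,-0.001,0],[1,0,0,-0.001,0]]'>/dev/null; O
python3 - <<'E'
from h import *
s=snap('scene','s13')['color'];snap('top','t13')
cv2.imwrite('pics/c13.png',cv2.resize(s[190:310,130:290],None,fx=5,fy=5,interpolation=cv2.INTER_CUBIC))
E
O
```

```text
[0.5247 0.0422 0.152 ] [0.81 1.83 2.09] [-0.674 -0.014 -0.056]
[0.5247 0.0422 0.1521] [-0.06  1.21  3.23] [-0.673  0.011 -0.06 ]
```

View pics/c13.png

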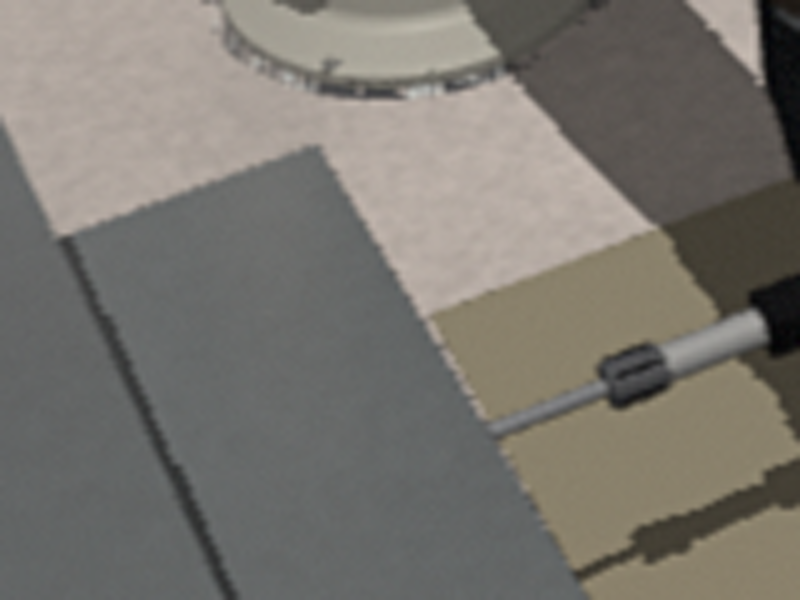

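```bash
python3 - <<'E'
from h import *
im={k:cv2.imread('pics/%s.png'%k,0).astype(np.float32) for k in('s11','s12','s13')}
def sh(a,b,x,y,w,h):
    return cv2.phaseCorrelate(im[a][y:y+h,x:x+w],im[b][y:y+h,x:x+w],cv2.createHanningWindow((w,h),cv2.CV_32F))
for r in [(178,202,32,34),(190,225,30,30),(195,210,40,45)]:
    print(sh('s11','s12',*r),sh('s12','s13',*r))
E
```

```text
((-0.3384368160208737, 0.34795269953681185), 0.4280080538656976) ((-0.04522067750536962, 0.015581593377820724), 0.9293658389813371)
((-2.0554515561377613, 1.8912192111951498), 0.26735408359103735) ((1.181462024251486, -1.4306650492505675), 0.2782897112104628)
((-0.31226504771032637, 0.5368192033267114), 0.966767141951455) ((0.03910285761988064, 0.4185143917997429), 0.90657140745057)
```

```bash
python3 - <<'E'
from h import *
for k in('s10','s11','s12','s13'):
    g=cv2.imread('pics/%s.png'%k,0).astype(np.float32)
    # top edge of flap (far end) along columns 155..185: bright->dark going down
    e=[]
    for u in range(150,188,2):
        c=g[195:245,u]; d=cv2.GaussianBlur(c.reshape(-1,1),(1,5),1).ravel(); gr=np.diff(d); i=int(np.argmin(gr)); i=min(max(i,1),len(gr)-2)
        a,b,c2=gr[i-1],gr[i],gr[i+1]; e.append(195+i+.5+(a-c2)/(2*(a-2*b+c2)))
    # outer edge along rows 222..245 : dark->bright going right
    r=[]
    for v in range(224,250,2):
        c=g[v,185:235]; d=cv2.GaussianBlur(c.reshape(1,-1),(5,1),1).ravel(); gr=np.diff(d); i=min(max(int(np.argmax(gr)),1),len(gr)-2)
        a,b,c2=gr[i-1],gr[i],gr[i+1]; r.append(185+i+.5+(a-c2)/(2*(a-2*b+c2)))
    print(k,np.round(np.median(e[8:]),2),np.round(np.array(e[8:]).mean(),2),np.round(np.mean(r),2),np.round(r[:5],1))
E
```

```text
s10 214.39 214.2 205.02 [197.9 198.7 200.1 201.4 202.9]
s11 222.3 222.05 204.5 [197.1 198.8 199.7 200.7 202.1]
s12 224.28 224.34 203.68 [196.8 197.7 198.8 200.  201.1]
s13 224.26 224.33 203.68 [196.9 197.7 198.8 200.  201.1]
```

The flap edge did not move between the last two pushes (224.28 to 224.26 px) while the load rose, so the flap is on its stop. I'll relieve the pin to the centre of the hole and draw it out along −x.

```bash
O(){ python3 -c "
from h import *
o=get_obs();print(np.round(o['ee_pos'],4),np.round(o['wrist_force'],2),np.round(o['torque'],3))"; }
python3 -m handwheel '[[1,0,0.0003,0.002,0],[1,0,0.0006,0.004,0],[1,0,0.001,0.006,0],[1,0,0.001,0.0085,0],[1,0,0.001,0.0085,0]]'>/dev/null; O
python3 -m handwheel '[[1,-0.002,0,0,0],[1,-0.005,0,0,0],[1,-0.005,0,0,0]]'>/dev/null; O
```

```text
[0.5247 0.0433 0.1607] [-0.66 -0.2  -2.65] [-0.008  0.006  0.008]
[0.5193 0.0433 0.1607] [-0.15  0.58 -2.33] [ 0.006  0.001 -0.028]
```

```bash
O(){ python3 -c "
from h import *
o=get_obs();print(np.round(o['ee_pos'],4),np.round(o['wrist_force'],2),np.round(o['torque'],3))"; }
python3 -m handwheel '[[1,-0.003,0,0,0],[1,-0.006,-0.0005,0,0],[1,-0.009,-0.001,0,0],[1,-0.009,-0.001,0,0]]'>/dev/null; O
python3 -m handwheel '[[1,-0.003,0,0,0],[1,-0.006,0,0,0],[1,-0.009,-0.0005,0,0],[1,-0.009,-0.0005,0,0]]'>/dev/null; O
```

```text
[0.5099 0.0423 0.1608] [ 0.71 -0.17 -2.27] [ 0.004 -0.035 -0.048]
[0.5006 0.0418 0.1609] [ 0.13 -0.03 -2.32] [ 0.018 -0.008 -0.008]
```

```bash
O(){ python3 -c "
from h import *
o=get_obs();print(np.round(o['ee_pos'],4),np.round(o['wrist_force'],2),np.round(o['torque'],3))"; }
python3 -m handwheel '[[1,-0.005,0,0,0],[1,-0.012,0,0,0],[1,-0.02,0,0,0],[1,-0.025,0,0,0],[1,-0.025,0,0,0]]'>/dev/null; O
python3 -m handwheel '[[1,0,0.01,0,0],[1,0,0.03,0,0],[1,0,0.05,0,0],[1,0,0.07,0,0],[1,0,0.09,0,0]]'>/dev/null; O
python3 - <<'E'
from h import *
snap('scene','s14');snap('top','t14')
E
```

```text
[0.4749 0.0418 0.1611] [-0.31 -0.5  -1.62] [0.013 0.006 0.033]
[0.475  0.1332 0.1611] [ 0.5  -0.1  -2.73] [-0.014 -0.037  0.045]
```

View pics/s14.png

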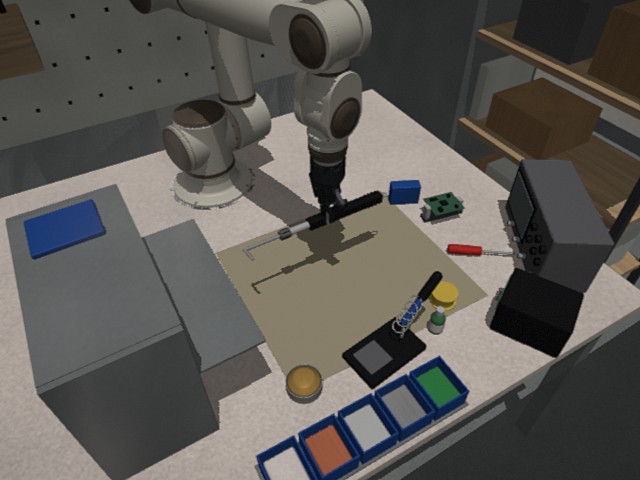

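View pics/t14.png

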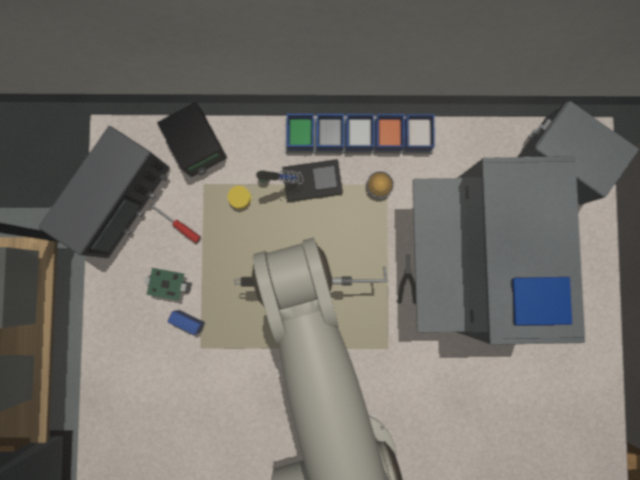

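The flap is level, and the pole is free and clear of it. I'll lay the pole on the empty mat.

```bash
python3 -m handwheel '[[1,0.01,0.015,-0.02,0],[1,0.02,0.03,-0.05,0],[1,0.03,0.045,-0.085,0],[1,0.03,0.05,-0.11,0],[1,0.03,0.05,-0.125,0]]'
python3 -m handwheel '[[1,0,0,-0.008,0],[1,0,0,-0.014,0],[1,0,0,-0.018,0],[1,0,0,-0.02,0],[1,0,0,-0.02,0]]'
python3 - <<'E'
from h import *
s=snap('scene','s15')['color'];o=get_obs();print(o['ee_pos'],o['wrist_force'],o['torque'])
cv2.imwrite('pics/c15.png',cv2.resize(s[170:320,230:430],None,fx=4,fy=4,interpolation=cv2.INTER_CUBIC))
E
```

```text
time: 21.65
ee_pos: [0.504, 0.1843, 0.0334]
tcp_rot: [-180.0, 0.8, 1.1]
wrist_force: [-0.6, 0.2, -1.7]
opening: 0.0215
time: 22.15
ee_pos: [0.5043, 0.1842, 0.014]
tcp_rot: [-179.9, 0.8, 1.0]
wrist_force: [0.4, -0.3, -1.9]
opening: 0.0211
[0.50434165 0.18427218 0.01407903] [-0.10861613  0.15218807 -1.16851659] [ 0.00997918 -0.03730383 -0.00787053]
```

View pics/c15.png

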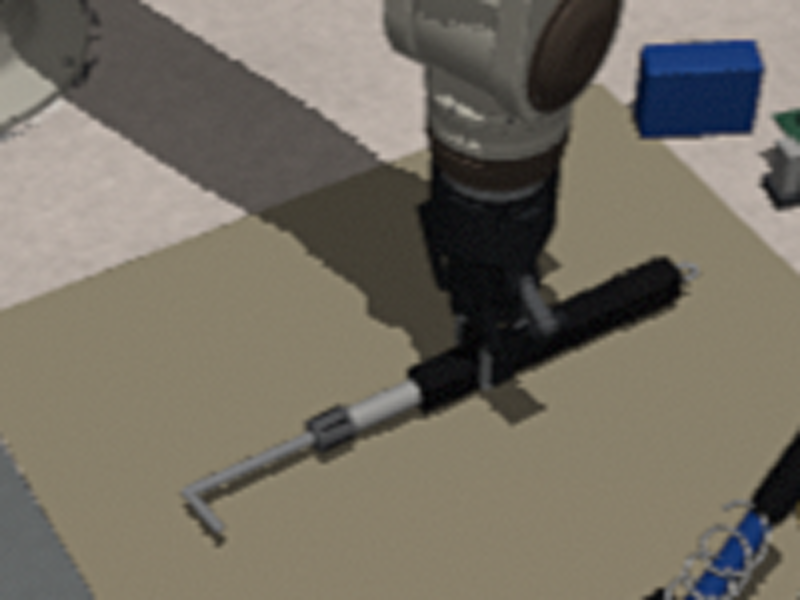

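```bash
python3 -m handwheel '[[1,0,0,-0.003,0],[1,0,0,-0.005,0],[1,0,0,-0.007,0],[1,0,0,-0.007,0]]'
python3 -m handwheel '[[1,0,0,-0.001,0],[1,0,0,-0.001,0]]'
python3 -m handwheel '[[1,0,0,-0.001,0],[1,0,0,-0.001,0]]'
```

```text
time: 22.6
ee_pos: [0.5042, 0.1842, 0.0068]
tcp_rot: [-179.9, 0.8, 1.0]
wrist_force: [-0.3, -1.3, -2.2]
opening: 0.0212
time: 22.8
ee_pos: [0.5041, 0.1842, 0.0056]
tcp_rot: [-180.0, 0.8, 1.0]
wrist_force: [0.3, -0.9, -1.5]
opening: 0.0211
time: 23.0
ee_pos: [0.5042, 0.1842, 0.0054]
tcp_rot: [-179.9, 0.8, 1.0]
wrist_force: [-3.5, -0.3, 5.1]
opening: 0.021
```

```bash
python3 -m handwheel '[[0.7,0,0,0,0],[0.6,0,0,0,0],[0.4,0,0,0,0],[0.2,0,0,0,0],[0,0,0,0,0]]' 20
python3 -m handwheel '[[0,0,0,0,0],[0,0,0,0,0],[0,0,0,0.01,0],[0,0,0,0.03,0],[0,0,0,0.06,0]]'
python3 -m handwheel '[[0,0,0,0.04,0],[0,-0.02,0,0.09,0],[0,-0.06,0.01,0.13,0],[0,-0.1,0.02,0.16,0],[0,-0.13,0.03,0.18,0]]'
python3 -m handwheel '[[0,-0.02,0,0,0],[0,-0.03,0,0,0],[0,-0.03,0,0,0]]'
python3 - <<'E'
from h import *
snap('scene','s16');snap('top','t16')
E
```

```text
time: 23.5
ee_pos: [0.5042, 0.1842, 0.0054]
tcp_rot: [-179.9, 0.8, 1.0]
wrist_force: [0.1, 0.8, -0.7]
opening: 0.0763
time: 24.0
ee_pos: [0.5033, 0.1839, 0.0654]
tcp_rot: [-180.0, 0.9, 1.0]
wrist_force: [0.3, -0.3, 0.3]
opening: 0.0855
time: 24.5
ee_pos: [0.372, 0.2137, 0.2479]
tcp_rot: [-179.9, 0.8, 1.0]
wrist_force: [-0.1, 0.6, 0.7]
opening: 0.0855
time: 24.8
ee_pos: [0.3414, 0.2138, 0.2483]
tcp_rot: [-179.9, 0.8, 1.0]
wrist_force: [0.3, -0.5, 0.2]
opening: 0.0854
```

View pics/s16.png

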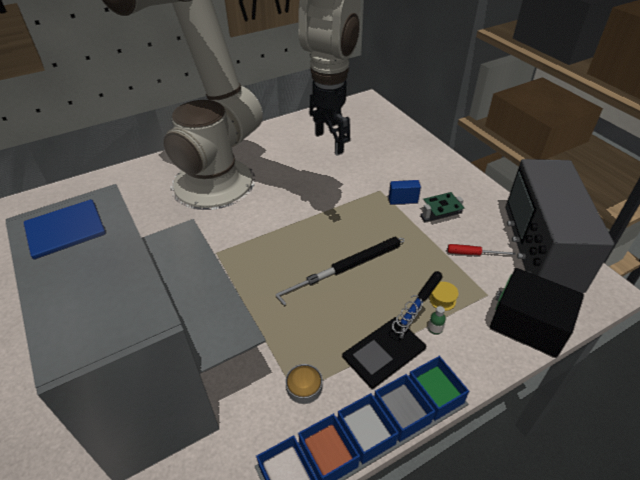

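View pics/t16.png

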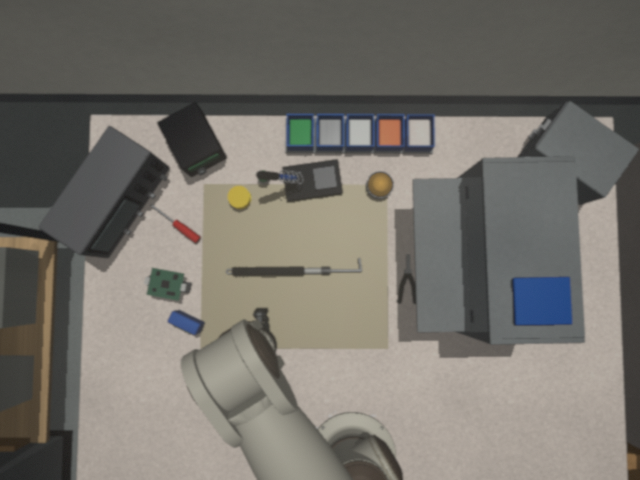

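```bash
python3 - <<'E'
from h import *
for k in('s12','s13','s16'):
    g=cv2.imread('pics/%s.png'%k,0).astype(np.float32); e=[]
    for u in range(166,188,2):
        d=cv2.GaussianBlur(g[195:245,u].reshape(-1,1),(1,5),1).ravel(); gr=np.diff(d); i=int(np.argmin(gr)); a,b,c=gr[i-1:i+2]; e.append(195+i+.5+(a-c)/(2*(a-2*b+c)))
    print(k,np.mean(e))
job_done()
E
```

```text
s12 224.33554
s13 224.32729
s16 224.33452
the job is handed in; nothing more can be done
```

I swung the flap down to its stop with the hook pole, unhooked the pole and laid it flat on the mat. I handed the job in at about 25 s of the 72 s allowed.

- **Opening:** I gripped the pole at its balance point and fed the pin through the eye with no noticeable contact force. I then pulled the flap round its arc at about 5 N at the start, falling to 1–2 N near the end.
- **On the stop:** Two more millimetres of push raised the load to roughly 3–5 N (moment and force readings differ), while the flap's edge stayed put in the image (224.34 to 224.33 px). After unhooking, the edge was at 224.33 px, so the flap has not sprung back.
- **Flap angle:** My calculated edge position for a level flap was about 2 px off the measured one. I put that down to calibration and relied on the force and no-movement check instead.
- **Final pictures:** The pole lies flat and clear of everything, and the bystanders look where they started. The gripper is open and touching nothing.

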